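# Refill the spice jar with nutmegs under the sliding glass cover

## Robot

A 6-joint arm with a two-finger parallel gripper is mounted at the origin on the work surface. World frame = base frame: x ahead of the robot, y to its left, z up, the work surface at z = 0. Lengths are in m, angles in rad, forces in N, time in s.
With the tool pointing down it reaches from about 0.425 to 0.95 m from the base axis. Payload 3.5 kg.
Tool frame: the origin (TCP) lies midway between the tips of the shut fingers; the grasp point (between the pads) lies 19 mm behind it; z points along the fingers, y is the line along which they close (so a half turn about z gives the same grasp; the last joint's range is limited). The gripper opens to 85 mm and grips with 20 to 120 N. Pads are 22 mm wide; open, the fingers measure 114 mm over their backs; the gripper's body (76 mm by 85 mm) begins 54 mm behind the grasp point. The pads swing forward as they close: fully open they stand 13 mm farther back than shut.
Start: joints at [1.097, 0.286, 1.577, -0, 1.279, -0.15], TCP at [0.215, 0.64, 0.231] pointing down, gripper open.
Joint ranges: [-2.77, 2.77], [-0.9, 2.22], [0.21, 2.48], [-1.53, 4.67], [0.24, 2.81], [-2.84, 2.84]. Speed limits (rad/s): [2.79, 2.79, 3.14, 3.14, 3.14, 3.14].

## Interface

Orientations are given as a unit quaternion [x, y, z, w].
In Python, from plant import ctrl, cams, order gives the robot as it stands.
- The arm moves only by the tool move_arm, never from a script. Its argument "plan" is one flat list of numbers, 7 for each row, row after row: the shift along the world's x, y, z in mm, then the turn, a rotation vector about the world's x, y, z in degrees, then the finger opening in mm, from 0 to 85.4. A call has 1 to 12 rows; each row shifts and turns the commanded pose from where the row before left it; what a row does not reach is not made up. A row lasts 1/10 s, in which the tool goes at most 50 mm and 8.59 degrees, less where a joint would pass 70% of its speed; a pose out of reach is approached as far as the arm can. A call is refused whole if a number of a shift passes 50 or a number of a turn 8.59, either way. A call with a gripper value outside its range is refused whole. The fingers move at their own pace and stop on an object; "newtons" is the grip in N (left out, the last holds). Time passes only in rows, so rows that do not move let the fingers close. It gives the time, the measured TCP pose, the force, the opening and the grip force at its end, in the units of the state.
- ctrl.get_state(): the state, without advancing time (a new reading comes with each control period).
- cams.read_camera(name): name is "scene" or "top" or "wrist"; returns a dict with "color" (480x640x3 uint8, red, green, blue), "fov_y" (degrees; the focal length in pixels is half the picture's height over the tangent of half this angle, whatever the lens; pixels are square), "cx", "cy" (the principal point, pixels), "origin" and "orientation" of the camera in the world; the wrist camera has in their place "T_tool_cam" (4x4, takes a point from camera to tool coordinates, whose origin is the TCP and whose axes are the flange's). Camera axes: x right, y up, looking along -z (the intrinsics and any distortion apply to the point x, -y, -z); pixel columns grow to the right and rows downward; lengths in m; the calibration is good to about 2 mm. A picture is of the moment at which its call begins: read the wrist's pose just before it. There is no depth.
- order.sign_off(): hands the job in; it is judged then, once.
The state is a dict: "time": time; "qpos": joint angles; "dq": joint speeds; "joint_efforts": joint torques, N m; "eef_pos": TCP position; "tcp_rot": TCP orientation; "contact_force": force on the tool from outside, world axes, zero at the start; "wrist_torque": the same for the moment, N m; "opening": opening from 0.0 (shut) to 1.0 (fully open); "finger_force": force on a finger pad.
Only numpy, scipy, OpenCV 4.12 (cv2) and the standard library are available. Lean on these libraries where they do the work, as an engineer would, in place of code of your own. Each camera call takes 0.05 s, during which the arm holds its last target. There are 200 camera calls.

## Task

Drop the three nutmegs, one at a time, through the narrow neck of the one jar that has no cap, sliding the rack's glass cover out of the way if it is over that jar. Then slide the glass back so that it covers the whole mouth of that jar. Keep every jar upright in its place and leave the dabba, spoon, strainer and ladle undisturbed.

Things in the scene. Friction and masses are not known exactly. Their poses are not given: they have to be found in the camera images.
- nutmeg1: a whole nutmeg, a brown hard oval 30 mm long and 24 mm thick, about 12 g, lying on the table among the kitchen things. Origin at its centre (12 mm above the table); its x axis is its long axis. The three nutmegs are alike.
- nutmeg2: a whole nutmeg, a brown hard oval 30 mm long and 24 mm thick, about 12 g, lying on the table among the kitchen things. Origin at its centre (12 mm above the table); its x axis is its long axis. The three nutmegs are alike.
- nutmeg3: a whole nutmeg, a brown hard oval 30 mm long and 24 mm thick, about 12 g, lying on the table among the kitchen things. Origin at its centre (12 mm above the table); its x axis is its long axis. The three nutmegs are alike.
- rack: a low wooden spice rack fixed on the table, 150 mm deep (x) by 450 mm wide (y); origin at the centre of its underside, x towards its back. Floor 8 mm thick; an end wall 12 mm thick at each end; an aluminium rail along front and back (8 mm wide, centred 71 mm from the centre line); walls and rails reach 114 mm above the table. Open above, in front and behind.
- row_mid (a point): the middle of the row of jars, on the rack floor (8 mm above the table), axes as the rack's. The six jars stand on the floor near x = 0 at y = -160, -96, -32, 32, 96 and 160 mm; which place holds which jar varies.
- jar_open: the only jar without a cap: a loose steel jar, 56 mm in diameter and 90 mm tall, with a narrow neck, about 180 g, empty, standing on the rack floor. Origin at the centre of its underside. Wall 2.5 mm; the neck is 14 mm long, 40 mm wide outside and 34 mm inside; below it a 10 mm sloping shoulder widens to the body, 51 mm inside.
- jar_mouth (a point): the centre of the open jar's mouth, on the level of its rim (98 mm above the table); z up along the jar.
- panel (a joint): travel of the sliding glass cover along the rack's y axis, in m: 0 at the -y end stop (cover's middle at rack y = -105 mm), 0.21 at the +y end stop (middle at +105 mm). It slides with about 1.2 N of friction plus a little drag, and stays where it is left.
- panel_mid (a point): the middle of the top face of the glass cover (113 mm above the table); its axes are the rack's. The cover is a level clear glass pane 200 mm long along y, 134 mm deep and 5 mm thick with a thin aluminium strip on each end, running between the two rails 10 mm above the open mouth and 6 mm above the caps: it covers about three jars at a time.
- panel_knob (a point): a point on the axis of the round upright steel knob in the middle of the cover, 18 mm above the glass, at a height to grip. The knob is 20 mm in diameter and stands 30 mm above the glass (top 143 mm above the table).
- jar1: a closed steel jar, 56 mm in diameter, with a screwed-on cap 45 mm in diameter; 94 mm tall in all, loose on the rack floor. Origin at the centre of its underside.
- jar2: a closed steel jar, 56 mm in diameter, with a screwed-on cap 45 mm in diameter; 94 mm tall in all, loose on the rack floor. Origin at the centre of its underside.
- jar3: a closed steel jar, 56 mm in diameter, with a screwed-on cap 45 mm in diameter; 94 mm tall in all, loose on the rack floor. Origin at the centre of its underside.
- jar4: a closed steel jar, 56 mm in diameter, with a screwed-on cap 45 mm in diameter; 94 mm tall in all, loose on the rack floor. Origin at the centre of its underside.
- jar5: a closed steel jar, 56 mm in diameter, with a screwed-on cap 45 mm in diameter; 94 mm tall in all, loose on the rack floor. Origin at the centre of its underside.
- dabba: a closed round steel masala dabba, 140 mm in diameter, 58 mm tall plus a 12 mm knob. Origin at the centre of its underside. Leave alone.
- spoon: a white ceramic spoon lying on the table, about 126 mm long along its x axis, bowl 42 mm wide centred at x = +43 mm, handle end at -62 mm; 17 mm high. Origin at mid-length, on the table. Leave alone.
- strainer: a red plastic tea strainer lying on the table, about 136 mm long along its x axis, round bowl 60 mm wide centred at x = +37 mm, handle end at -69 mm; 22 mm high. Origin at mid-length, on the table. Leave alone.
- ladle: a steel ladle lying on the table, 260 mm long along its x axis, bowl 70 mm wide centred at x = +95 mm, 9 mm round handle ending at -130 mm; up to 35 mm high. Origin at mid-length, on the table. Leave alone.
Not all that is in view belongs to the job. What is shaped like the jar_open but red is not meant.

How it is judged:
On the way, in this order (a step that is already met when the one before it is completed fails the run):
1. one nutmeg is inside the open jar, below its neck (((horizontal distance between nutmeg1 and jar_mouth below 0.028 m and z of nutmeg1 in the frame of jar_mouth between -0.095 and -0.022 m) or (horizontal distance between nutmeg2 and jar_mouth below 0.028 m and z of nutmeg2 in the frame of jar_mouth between -0.095 and -0.022 m) or (horizontal distance between nutmeg3 and jar_mouth below 0.028 m and z of nutmeg3 in the frame of jar_mouth between -0.095 and -0.022 m))), for 0.2 s.
2. two nutmegs are inside the open jar ((((horizontal distance between nutmeg1 and jar_mouth below 0.028 m and z of nutmeg1 in the frame of jar_mouth between -0.095 and -0.022 m) and (horizontal distance between nutmeg2 and jar_mouth below 0.028 m and z of nutmeg2 in the frame of jar_mouth between -0.095 and -0.022 m)) or ((horizontal distance between nutmeg1 and jar_mouth below 0.028 m and z of nutmeg1 in the frame of jar_mouth between -0.095 and -0.022 m) and (horizontal distance between nutmeg3 and jar_mouth below 0.028 m and z of nutmeg3 in the frame of jar_mouth between -0.095 and -0.022 m)) or ((horizontal distance between nutmeg2 and jar_mouth below 0.028 m and z of nutmeg2 in the frame of jar_mouth between -0.095 and -0.022 m) and (horizontal distance between nutmeg3 and jar_mouth below 0.028 m and z of nutmeg3 in the frame of jar_mouth between -0.095 and -0.022 m)))), for 0.2 s.
3. all three nutmegs are inside the open jar (horizontal distance between each of nutmeg1, nutmeg2, nutmeg3 and jar_mouth below 0.028 m and z of nutmeg1 in the frame of jar_mouth between -0.095 and -0.022 m and z of nutmeg2 in the frame of jar_mouth between -0.095 and -0.022 m and z of nutmeg3 in the frame of jar_mouth between -0.095 and -0.022 m), for 0.2 s.
At the end, for the whole second after the job is handed in: All three nutmegs lie in the open jar, centres over 22 mm below its rim and within 28 mm of its axis; the jar is upright (0.1 rad); the glass covers its whole mouth (mouth centre within 85 mm of the middle of the cover along the row); nutmegs, jar and cover are at rest (all of step 3 and y of jar_mouth in the frame of panel_mid between -0.085 and 0.085 m and angle between jar_open's own z axis and vertical below 0.1 rad and velocity of joint panel between -0.01 and 0.01 m/s and linear speed of each of nutmeg1, nutmeg2, nutmeg3, jar_open below 0.03 m/s); the robot touches nothing.
It fails at once if the dabba, spoon, strainer or ladle is moved more than 30 mm (distance of any of dabba, spoon, strainer, ladle from where it was at the start of the episode above 0.03 m).
It fails at once if the open jar is moved more than 30 mm or tipped by more than 0.4 rad (distance of jar_open from where it was at the start of the episode above 0.03 m or angle between jar_open's own z axis and vertical above 0.4 rad).
It fails at once if a capped jar is moved more than 30 mm or tipped by more than 0.4 rad (distance of any of jar1, jar2, jar3, jar4, jar5 from where it was at the start of the episode above 0.03 m or angle between any of jar1, jar2, jar3, jar4, jar5's own z axis and vertical above 0.4 rad).
It also fails if it takes over 72 s, if anything falls off the work surface, if the arm or the gripper's body presses on something with over 40 N, if the wrist force passes 120 N, or if a joint passes its speed limit or range.

## Working session

There is one attempt and no reset: what is moved stays moved. The work goes in short steps, Python scripts to look and compute and a tool call to move; the robot and the scene stay as the last step left them, time stands still between calls to the robot, and variables do not carry over. Pictures are saved under pics/ and viewed, at most 10 in all, crops included, and the job is handed in when it is done.

Besides the shell and the picture viewer there is one more tool, called after "Emit:" in YAML: its name, and indented under it one key for each argument. move_arm: Moves the arm, as the interface text tells. Its arguments: {"type":"object","properties":{"plan":{"type":"array","items":{"type":"number"}},"newtons":{"type":"number"}},"required":["plan"]}

```bash
mkdir -p pics; ls
python3 - <<'E'
from plant import ctrl,cams
import cv2
for n in("scene","top"):
    c=cams.read_camera(n); cv2.imwrite(f"pics/{n}0.png",c["color"][...,::-1])
    print(n,{k:v for k,v in c.items() if k!="color"})
print(ctrl.get_state())
c=cams.read_camera("wrist");print({k:v for k,v in c.items() if k!="color"})
E
```

```text
pics
scene {'fov_y': 50.51754725129713, 'cx': 327.1747835241849, 'cy': 241.98233608408336, 'origin': array([ 1.45998217, -0.63144361,  0.8239226 ]), 'orientation': array([0.42092058, 0.20756682, 0.40819472, 0.78301913])}
top {'fov_y': 50.92348805046219, 'cx': 317.6721363164008, 'cy': 235.60710934744978, 'origin': array([0.52206913, 0.01987967, 1.24017982]), 'orientation': array([ 0.01751806, -0.01799865, -0.69704501,  0.71658735])}
{'time': 0.1, 'qpos': array([ 1.09695773e+00,  2.87116596e-01,  1.57802438e+00,  2.15634171e-05,
        1.27860934e+00, -1.50005395e-01]), 'dq': array([-0.00153708, -0.00372446, -0.00309216, -0.00078765, -0.00159207,
       -0.00204396]), 'joint_efforts': array([ 1.04435010e-03, -4.07300270e+01, -2.93697953e+01, -1.26070181e-04,
        3.43636639e-03,  2.19458073e-06]), 'eef_pos': array([0.21448405, 0.63939219, 0.23006252]), 'tcp_rot': array([ 1.61213014e-01,  9.86919044e-01, -1.02360697e-03, -3.40904729e-04]), 'contact_force': array([0.00179452, 0.21534675, 0.03184298]), 'wrist_torque': array([-0.01412803,  0.00273613,  0.02723518]), 'finger_force': 0.0, 'opening': 0.9971417252741855}
{'fov_y': 70.78126456143535, 'cx': 318.6272151452277, 'cy': 240.76238743562044, 'T_tool_cam': array([[-1.27583427e-04,  9.47687821e-01,  3.19198648e-01,
         8.28201992e-02],
       [ 9.99999883e-01,  2.69997180e-04, -4.01911563e-04,
        -1.72496123e-03],
       [-4.67069428e-04,  3.19198559e-01, -9.47687745e-01,
        -1.42807530e-01],
       [ 0.00000000e+00,  0.00000000e+00,  0.00000000e+00,
         1.00000000e+00]])}
```

View pics/top0.png

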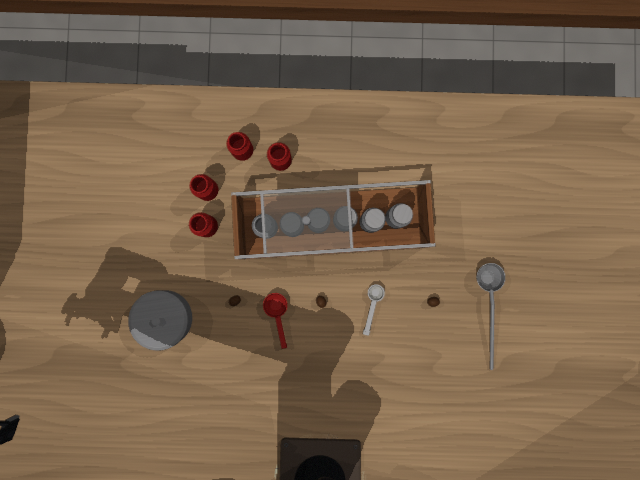

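View pics/scene0.png

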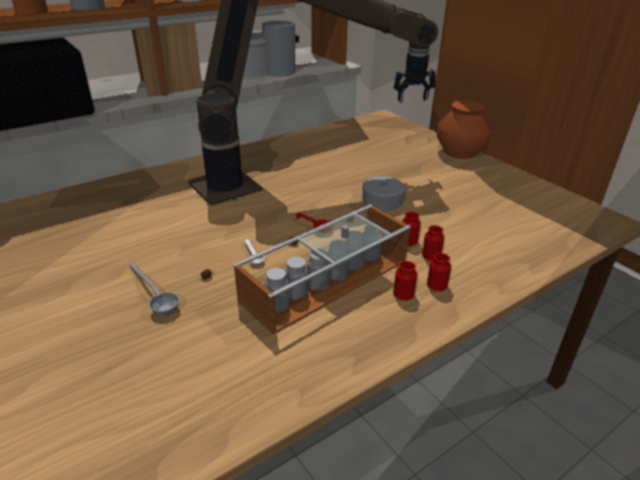

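The top view shows the rack at (333,220). The nutmegs are at (235,300), (321,300) and (433,300). The open jar may be at (263,225), under the glass's left end, and the capped jars lie to its right. The red look-alikes at (240,146), (280,156), (204,187) and (203,224) are excluded. Next I'll check it in a close crop and measure.

```bash
cat > h.py <<'E'
import numpy as np,cv2
from scipy.spatial.transform import Rotation as R
from plant import ctrl,cams
def cam(n):
    s=ctrl.get_state(); c=cams.read_camera(n)
    if n=="wrist":
        Rt=R.from_quat(s["tcp_rot"]).as_matrix();T=c["T_tool_cam"]
        c["R"]=Rt@T[:3,:3];c["o"]=s["eef_pos"]+Rt@T[:3,3]
    else: c["R"]=R.from_quat(c["orientation"]).as_matrix();c["o"]=np.array(c["origin"])
    c["f"]=240/np.tan(np.radians(c["fov_y"]/2)); return c
def pt(c,u,v,z):
    d=c["R"]@np.array([(u-c["cx"])/c["f"],-(v-c["cy"])/c["f"],-1])
    return c["o"]+d*(z-c["o"][2])/d[2]
def px(c,p):
    q=c["R"].T@(np.asarray(p)-c["o"]); return c["cx"]-q[0]/q[2]*c["f"],c["cy"]+q[1]/q[2]*c["f"]
def nuts(c):
    # ellipse blobs: dark brown
    im=c["color"].astype(int);out=[]
    m=((im.sum(2)<150)&(im[...,0]>im[...,2]+12)).astype(np.uint8)
    n,l,st,ce=cv2.connectedComponentsWithStats(m)
    return l,st,ce
E
python3 - <<'E'
from h import *
c=cam("top");im=c["color"]
for u,v in((235,300),(321,300),(433,300)):
    w=im[v-14:v+15,u-14:u+15].astype(int)
    m=(w[...,0]<95)&(w[...,0]-w[...,2]>8)&(w[...,1]<w[...,0]*0.72)
    n,l,st,ce=cv2.connectedComponentsWithStats(m.astype(np.uint8))
    i=l[14,14] or 1+np.argmax(st[1:,4])
    ys,xs=np.nonzero(l==i); P=np.array([pt(c,x+u-14,y+v-14,.012)[:2] for x,y in zip(xs,ys)])
    ev,V=np.linalg.eigh(np.cov(P.T)); print((u,v),st[i],P.mean(0).round(4),4*np.sqrt(ev),np.degrees(np.arctan2(V[1,1],V[0,1])))
for u,v in((232,194),(432,181),(236,258),(434,245)):print("rack",(u,v),pt(c,u,v,.114))
for u,v in((263,193),(350,187),(267,256),(352,249)):print("panel",pt(c,u,v,.113))
print("knob",pt(c,306,220,.143))
print("jar",pt(c,263,225,.098))
a=cv2.resize(im[175:265,220:440],(792,324),interpolation=3)
b=cv2.resize(im[285:315,215:445],(792,103),interpolation=3)
cv2.imwrite("pics/crop.png",np.vstack([a,b])[...,::-1])
E
```

```text
(235, 300) [ 8  9 11 11 92] [0.4219 0.2183] [0.02287908 0.03017546] 130.68037332089798
(321, 300) [ 9 10 10 12 90] [0.4245 0.0082] [0.02230745 0.03039618] -153.41877623115838
(433, 300) [ 9 12 12 10 92] [ 0.4291 -0.2647] [0.0234657  0.02961865] 92.6488617920898
rack (232, 194) [0.66689763 0.2148203  0.114     ]
rack (432, 181) [ 0.70879361 -0.23385795  0.114     ]
rack (236, 258) [0.5236318 0.20071   0.114    ]
rack (434, 245) [ 0.56487359 -0.24066617  0.114     ]
panel [0.671222   0.14541947 0.113     ]
panel [ 0.69023146 -0.04979772  0.113     ]
panel [0.53000709 0.13180919 0.113     ]
panel [ 0.55089134 -0.05767163  0.113     ]
knob [0.61062879 0.04630655 0.143     ]
jar [0.60017181 0.14467495 0.098     ]
```

View pics/crop.png

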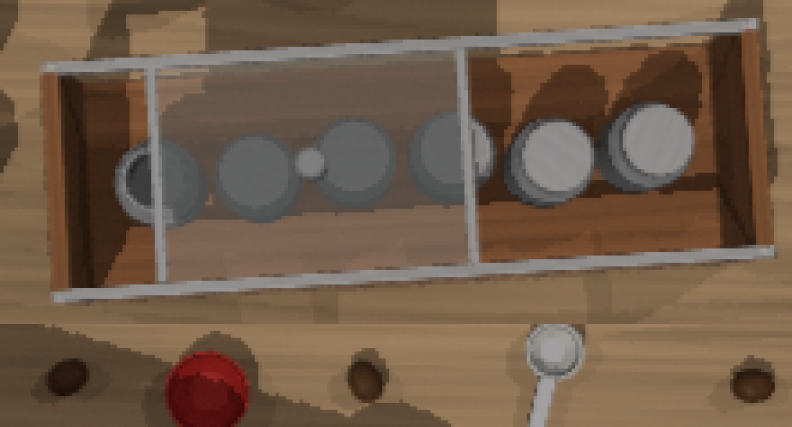

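The crop shows the open jar at the left end, at about pixel (263,225) in the full picture. Its dark mouth ring sits half under the glass strip, and the other five jars are capped. Measured values:
- **Rack:** yaw is about 5.3°, centred at (0.616, -0.015).
- **Jar:** (0.601, 0.145).
- **Knob:** (0.6105, 0.046).

I'll start by sliding the glass towards -y.

Emit:
move_arm:
  plan: [22, -33, 0, 0, 0, 2, 45, 22, -33, 0, 0, 0, 2, 45, 22, -33, 0, 0, 0, 2, 45, 22, -33, 0, 0, 0, 2, 45, 22, -33, 0, 0, 0, 2, 45, 22, -33, 0, 0, 0, 2, 45, 22, -33, 0, 0, 0, 2, 45, 22, -33, 0, 0, 0, 2, 45, 22, -33, 0, 0, 0, 2, 45, 22, -33, 0, 0, 0, 2, 45, 22, -33, 0, 0, 0, 2, 45, 22, -33, 0, 0, 0, 2, 45]
  newtons: 20

```text
time: 1.4
eef_pos: [0.4793, 0.2425, 0.2313]
tcp_rot: [-0.048, 0.999, 0.0, 0.0]
contact_force: [0.4, -0.1, -0.4]
opening: 0.529
finger_force: 0.0
```

Emit:
move_arm:
  plan: [22, -33, 0, 0, 0, 0, 45, 22, -33, 0, 0, 0, 0, 45, 22, -33, 0, 0, 0, 0, 45, 22, -33, 0, 0, 0, 0, 45, 22, -33, 0, 0, 0, 0, 45, 22, -33, 0, 0, 0, 0, 45, 0, 0, 0, 0, 0, 0, 45, 0, 0, 0, 0, 0, 0, 45]

```text
time: 2.2
eef_pos: [0.6107, 0.0453, 0.2308]
tcp_rot: [-0.047, 0.999, 0.0, -0.001]
contact_force: [0.0, 0.4, -0.3]
opening: 0.525
finger_force: 0.0
```

Run:
```python
from h import *
c=cam("wrist");im=c["color"].copy()
for p in((.6105,.046,.143),(.601,.1446,.098),(.6014,.1405,.113)):
    u,v=px(c,p);print(u,v);cv2.drawMarker(im,(int(u),int(v)),(0,255,0),0,12)
cv2.imwrite("pics/w1.png",im[...,::-1])
```

```text
321.23974019890596 248.27518505627845
437.02263853793806 229.974923031882
438.11556142561847 235.33158111680459
```

View pics/w1.png

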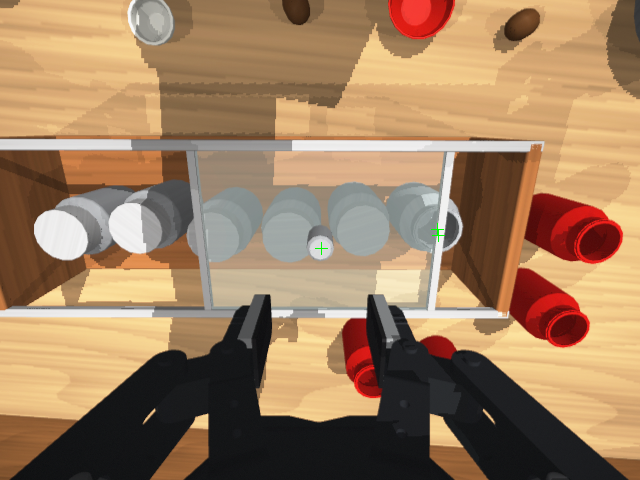

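The wrist view confirms it: the knob is at (320,247), on my marker, and the open mouth is at (437,230), half under the strip. Lowering around the knob.

Emit:
move_arm:
  plan: [0, 0, -30, 0, 0, 0, 45, 0, 0, -30, 0, 0, 0, 45, 0, 0, -25, 0, 0, 0, 45, 0, 0, -15, 0, 0, 0, 45, 0, 0, -11, 0, 0, 0, 45, 0, 0, 0, 0, 0, 0, 45]

```text
time: 2.85
eef_pos: [0.6097, 0.0467, 0.1191]
tcp_rot: [-0.048, 0.999, 0.0, -0.001]
contact_force: [-0.4, 0.9, -0.1]
opening: 0.53
finger_force: 0.0
```

Emit:
move_arm:
  plan: [0.6, -7, 0, 0, 0, 0, 45, 1.3, -14, 0, 0, 0, 0, 45, 1.3, -14, 0, 0, 0, 0, 45, 1.3, -14, 0, 0, 0, 0, 45, 1.3, -14, 0, 0, 0, 0, 45, 1.3, -14, 0, 0, 0, 0, 45, 1.3, -14, 0, 0, 0, 0, 45, 1.3, -14, 0, 0, 0, 0, 45, 1.3, -14, 0, 0, 0, 0, 45, 1.3, -14, 0, 0, 0, 0, 45, 0.6, -7, 0, 0, 0, 0, 45, 0, 0, 0, 0, 0, 0, 45]

```text
time: 4.05
eef_pos: [0.6235, -0.0955, 0.12]
tcp_rot: [-0.047, 0.999, -0.0, -0.0]
contact_force: [-0.5, -0.1, -0.3]
opening: 0.523
finger_force: 0.0
```

Emit:
move_arm:
  plan: [0, 2, 20, 0, 0, 0, 45, 0, 0, 40, 0, 0, 0, 45, 0, 0, 40, 0, 0, 0, 50, -10, 13, 0, 0, 0, -4.6, 50, -20, 31, 0, 0, 0, -6, 50, -20, 31, 0, 0, 0, -6, 50, -20, 31, 0, 0, 0, -6, 50, -20, 31, 0, 0, 0, -6, 50, -20, 31, 0, 0, 0, -6, 50, -20, 31, 0, 0, 0, -6, 50, -20, 31, 0, 0, 0, -6, 50, -20, 31, 0, 0, 0, -6, 50]

```text
time: 5.25
eef_pos: [0.4523, 0.17, 0.22]
tcp_rot: [0.402, 0.916, -0.0, 0.0]
contact_force: [-0.5, -0.3, -0.3]
opening: 0.59
finger_force: 0.0
```

Emit:
move_arm:
  plan: [-20, 31, 0, 0, 0, -2, 50, -10, 21, -10, 0, 0, 0, 50, 0, 0, 0, 0, 0, 0, 50, 0, 0, 0, 0, 0, 0, 50]

```text
time: 5.65
eef_pos: [0.4232, 0.221, 0.21]
tcp_rot: [0.415, 0.91, -0.001, 0.0]
contact_force: [-0.0, 0.2, -0.1]
opening: 0.584
finger_force: 0.0
```

Run:
```python
from h import *
c=cam("wrist");im=c["color"].copy();s=ctrl.get_state();print(s["eef_pos"],s["tcp_rot"],s["qpos"])
u,v=px(c,(.4219,.2183,.012));print(u,v)
cv2.drawMarker(im,(int(u),int(v)),(0,255,0),0,12)
cv2.imwrite("pics/w2.png",im[...,::-1])
t=cam("top")
u,v=px(t,(.6,.1446,.098));print(u,v);a=cv2.resize(t["color"][175:265,220:440],(640,262),interpolation=3)
cv2.imwrite("pics/w2.png",np.vstack([im[:330],a])[...,::-1])
```

```text
[0.42379635 0.22061662 0.21036839] [ 4.15615179e-01  9.09540475e-01 -2.66671686e-04  2.75139288e-04] [ 2.67589877e-01 -1.40945396e-01  2.06849398e+00 -8.13359375e-04
  1.21396400e+00 -4.45684179e-01]
317.8356929419105 211.65882978198954
263.0304914169014 225.07636120722958
```

View pics/w2.png

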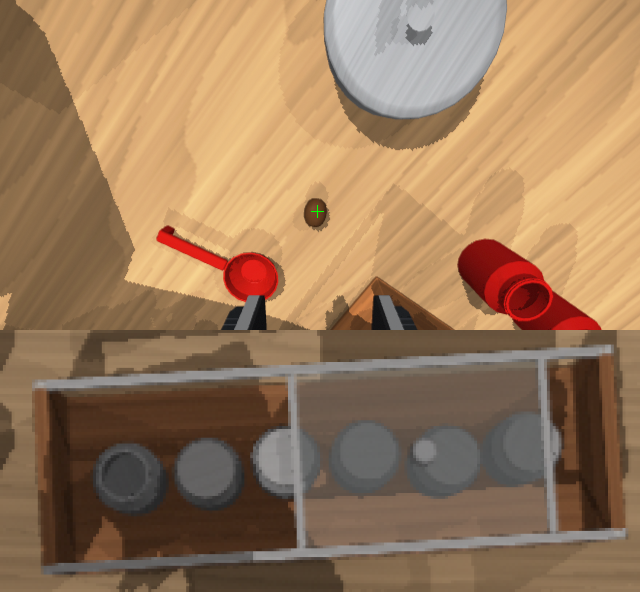

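The nutmeg is at (316,212), on my marker. The lower panel shows the jar's mouth fully uncovered at (128,473). Descending to grasp nutmeg A.

Emit:
move_arm:
  plan: [-2, -2, -40, 0, 0, 0, 50, 0, 0, -45, 0, 0, 0, 50, 0, 0, -45, 0, 0, 0, 50, 0, 0, -40, 0, 0, 0, 50, 0, 0, -25, 0, 0, 0, 50, 0, 0, -12, 0, 0, 0, 50, 0, 0, 0, 0, 0, 0, 50, 0, 0, 0, 0, 0, 0, 10, 0, 0, 0, 0, 0, 0, 10, 0, 0, 0, 0, 0, 0, 10, 0, 0, 0, 0, 0, 0, 10, 0, 0, 0, 0, 0, 0, 10]

```text
time: 6.95
eef_pos: [0.4235, 0.2194, 0.0051]
tcp_rot: [0.416, 0.909, 0.001, 0.002]
contact_force: [0.5, -0.5, 6.4]
opening: 0.263
finger_force: 19.9
```

Emit:
move_arm:
  plan: [0, 0, 15, 0, 0, 0, 10, 0, 0, 40, 0, 0, 0, 10, 0, 0, 50, 0, 0, 0, 10, 0, 0, 45, 0, 0, 0, 10, 0, 0, 0, 0, 0, 0, 10]

```text
time: 7.45
eef_pos: [0.4258, 0.2203, 0.1608]
tcp_rot: [0.416, 0.909, 0.005, 0.005]
contact_force: [0.1, -1.0, 0.5]
opening: 0.261
finger_force: 19.8
```

Emit:
move_arm:
  plan: [20, -8, 30, 0, 0, 0, 10, 35, -15, 30, 0, 0, 0, 10, 40, -18, 20, 0, 0, 0, 10, 40, -18, 10, 0, 0, 0, 10, 40, -18, 0, 0, 0, 0, 10, 0, 0, 0, 0, 0, 0, 10, 0, 0, 0, 0, 0, 0, 10, 0, 0, 0, 0, 0, 0, 10]

```text
time: 8.25
eef_pos: [0.5953, 0.1424, 0.2421]
tcp_rot: [0.416, 0.91, -0.0, -0.001]
contact_force: [0.2, 0.6, -0.0]
opening: 0.262
finger_force: 19.8
```

Run:
```python
from h import *
c=cam("wrist");im=c["color"].copy();s=ctrl.get_state();print(s["eef_pos"],s["tcp_rot"],s["finger_force"],s["opening"])
u,v=px(c,(.602,.1435,.098));print(u,v);u,v=int(u),int(v)
a=im[max(v-90,0):v+90,u-120:u+120].copy()
th=np.linspace(0,6.28,40)
for p in[(.602+.017*np.cos(t),.1435+.017*np.sin(t),.098) for t in th]:
    x,y=px(c,p);a[int(round(y))-max(v-90,0),int(round(x))-u+120]=(0,255,0)
cv2.imwrite("pics/w3.png",cv2.resize(a,None,fx=3,fy=3,interpolation=0)[...,::-1])
np.save("w3.npy",im)
```

```text
[0.59527989 0.1426029  0.24254054] [ 4.15453631e-01  9.09613941e-01 -3.19485274e-04 -8.10938680e-04] 19.83174931607209 0.2631439751339892
327.43126914304406 229.10824332558175
```

View pics/w3.png

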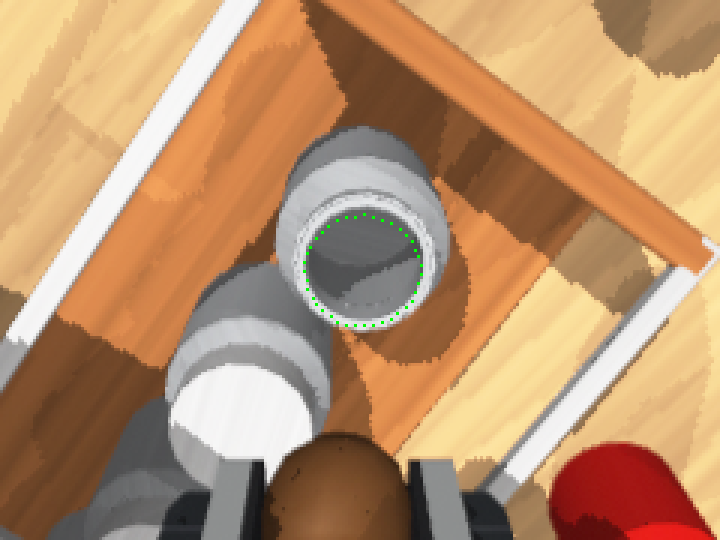

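The mouth ring is centred at about (366,263) in the crop, 1–2 mm from my marker, so the jar is at about (0.6013, 0.145). The nutmeg is held centred between the pads. Lowering to release.

Emit:
move_arm:
  plan: [6, 2.5, -30, 0, 0, 0, 10, 0, 0, -40, 0, 0, 0, 10, 0, 0, -35, 0, 0, 0, 10, 0, 0, -20, 0, 0, 0, 10, 0, 0, -11, 0, 0, 0, 10, 0, 0, 0, 0, 0, 0, 10, 0, 0, 0, 0, 0, 0, 10, 0, 0, 0, 0, 0, 0, 10]

```text
time: 9.1
eef_pos: [0.6038, 0.1447, 0.1096]
tcp_rot: [0.416, 0.909, 0.001, 0.002]
contact_force: [0.7, 0.3, -0.6]
opening: 0.263
finger_force: 19.8
```

Emit:
move_arm:
  plan: [-2.5, 0.3, -4, 0, 0, 0, 10, 0, 0, 0, 0, 0, 0, 10, 0, 0, 0, 0, 0, 0, 10]

```text
time: 9.4
eef_pos: [0.6001, 0.1447, 0.1035]
tcp_rot: [0.416, 0.909, 0.0, 0.0]
contact_force: [0.2, 0.8, 0.3]
opening: 0.264
finger_force: 19.8
```

Emit:
move_arm:
  plan: [0, 0, 0, 0, 0, 0, 45, 0, 0, 0, 0, 0, 0, 45, 0, 0, 0, 0, 0, 0, 45, 0, 0, 10, 0, 0, 0, 45, 0, 0, 35, 0, 0, 0, 45, 0, 0, 45, 0, 0, 0, 45, 0, 0, 40, 0, 0, 0, 45, 0, 0, 0, 0, 0, 0, 45]

```text
time: 10.2
eef_pos: [0.6041, 0.1451, 0.243]
tcp_rot: [0.416, 0.909, 0.004, 0.007]
contact_force: [0.8, -0.2, 1.4]
opening: 0.522
finger_force: 0.0
```

```bash
cat > j.py <<'E'
from h import *
import sys
c=cam("wrist");s=ctrl.get_state();print(s["eef_pos"],s["tcp_rot"],s["finger_force"],s["opening"])
u,v=px(c,(.6013,.145,.098));u,v=int(u),int(v);y0=max(v-60,0);a=c["color"][y0:v+110,max(u-130,0):u+130].copy();im=c["color"]
g=a.astype(int);print("brownish px near mouth",np.sum((g[...,0]-g[...,2]>25)[v-y0-16:v-y0+16,114:146]))
cv2.imwrite(sys.argv[1],cv2.resize(a,None,fx=3,fy=3,interpolation=0)[...,::-1])
E
python3 j.py pics/w4.png
```

```text
[0.60249306 0.14494397 0.23914643] [0.41585485 0.90941776 0.00235666 0.00430367] 0.0 0.5262754660792034
brownish px near mouth 95
```

View pics/w4.png

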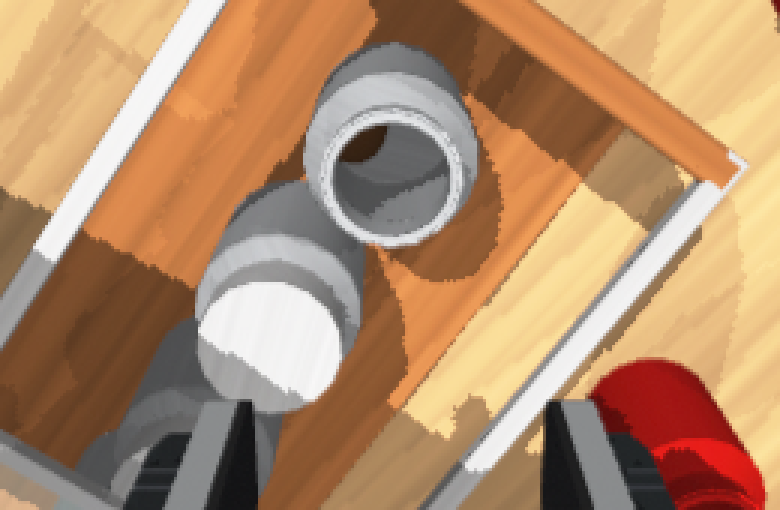

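Nutmeg A is inside the jar, visible at (362,143) in the crop through the mouth. Next is the right-hand nutmeg, C.

Emit:
move_arm:
  plan: [-10, -20, 0, 0, 0, -2, 50, -14, -36, 0, 0, 0, -3.6, 50, -15, -36, 0, 0, 0, -3.6, 50, -15, -36, 0, 0, 0, -3.6, 50, -15, -36, 0, 0, 0, -3.6, 50, -15, -36, 0, 0, 0, -3.6, 50, -15, -36, 0, 0, 0, -3.6, 50, -15, -36, -5, 0, 0, -3.6, 50, -15, -36, -5, 0, 0, -3.6, 50, -15, -36, -5, 0, 0, -3.6, 50, -15, -36, -5, 0, 0, -3.8, 50, -14, -30, -10, 0, 0, 0, 50]

```text
time: 11.45
eef_pos: [0.426, -0.2668, 0.2027]
tcp_rot: [0.691, 0.723, -0.0, -0.0]
contact_force: [0.7, -0.2, 0.2]
opening: 0.584
finger_force: 0.0
```

Emit:
move_arm:
  plan: [0, 0, 0, 0, 0, 0, 50, 0, 0, 0, 0, 0, 0, 50, 0, 0, 0, 0, 0, 0, 50]

```text
time: 11.75
eef_pos: [0.4272, -0.2644, 0.203]
tcp_rot: [0.69, 0.723, 0.0, -0.001]
contact_force: [1.1, 0.2, 0.4]
opening: 0.587
finger_force: 0.0
```

```bash
cat > n.py <<'E'
from h import *
import sys
x,y=map(float,sys.argv[1:3])
c=cam("wrist");s=ctrl.get_state();print(s["eef_pos"],s["tcp_rot"],s["qpos"])
q=s["tcp_rot"];print("closing",2*np.degrees(np.arctan2(q[1],q[0]))-90)
u,v=px(c,(x,y,.012));u,v=int(u),int(v);print(u,v)
y0,x0=max(v-40,0),u-40;w=c["color"][y0:v+40,x0:u+40].astype(int)
m=(w[...,0]<150)&(w[...,0]-w[...,2]>8)&(w[...,2]<w[...,0]*0.45)
n,l,st,ce=cv2.connectedComponentsWithStats(m.astype(np.uint8))
for i in range(1,n):
    if st[i,4]<80: continue
    ys,xs=np.nonzero(l==i);P=np.array([pt(c,a+x0,b+y0,.012)[:2] for a,b in zip(xs,ys)])
    ev,V=np.linalg.eigh(np.cov(P.T));print(ce[i]+[x0,y0],st[i,4],P.mean(0).round(4),4*np.sqrt(ev),np.degrees(np.arctan2(V[1,1],V[0,1])))
E
python3 n.py .4291 -.2647
```

```text
[ 0.42749101 -0.26431076  0.20325074] [ 6.90085735e-01  7.23727593e-01  1.45364864e-04 -1.66092395e-04] [-7.56032071e-01 -7.32642209e-02  2.02039651e+00  3.14552245e-04
  1.19479095e+00 -8.03728887e-01]
closing 2.726205486264746
321 211
[321.7159309  212.48560461] 521 [ 0.4291 -0.2655] [0.02347712 0.03031854] 93.93044306417696
```

Emit:
move_arm:
  plan: [1.5, -1, -40, 0, 0, 1.2, 50, 0, 0, -45, 0, 0, 0, 50, 0, 0, -45, 0, 0, 0, 50, 0, 0, -38, 0, 0, 0, 50, 0, 0, -20, 0, 0, 0, 50, 0, 0, -8, 0, 0, 0, 50, 0, 0, 0, 0, 0, 0, 50, 0, 0, 0, 0, 0, 0, 10, 0, 0, 0, 0, 0, 0, 10, 0, 0, 0, 0, 0, 0, 10, 0, 0, 0, 0, 0, 0, 10, 0, 0, 0, 0, 0, 0, 10]

```text
time: 13.0
eef_pos: [0.43, -0.2673, 0.0092]
tcp_rot: [0.683, 0.73, 0.0, 0.002]
contact_force: [1.1, 1.0, 6.5]
opening: 0.262
finger_force: 19.9
```

Emit:
move_arm:
  plan: [0, 0, 15, 0, 0, 0, 10, 0, 0, 40, 0, 0, 0, 10, 0, 0, 50, 0, 0, 0, 10, 0, 0, 50, 0, 0, 0, 10, 0, 0, 40, 0, 0, 0, 10, 0, 0, 0, 0, 0, 0, 10]

```text
time: 13.6
eef_pos: [0.4315, -0.2691, 0.2103]
tcp_rot: [0.683, 0.73, -0.0, 0.007]
contact_force: [-0.0, -0.1, -0.2]
opening: 0.261
finger_force: 19.8
```

Emit:
move_arm:
  plan: [10, 20, 0, 0, 0, 0, 10, 15, 36, 0, 0, 0, 0, 10, 15, 36, 0, 0, 0, 0, 10, 15, 36, 0, 0, 0, 0, 10, 15, 36, 0, 0, 0, 0, 10, 15, 36, 0, 0, 0, 0, 10, 15, 36, 0, 0, 0, 0, 10, 15, 36, 0, 0, 0, 0, 10, 15, 36, 0, 0, 0, 0, 10, 15, 36, 0, 0, 0, 0, 10, 15, 36, 0, 0, 0, 0, 10, 10, 34, 0, 0, 0, 0, 10]

```text
time: 14.8
eef_pos: [0.5986, 0.1492, 0.2009]
tcp_rot: [0.683, 0.731, -0.001, -0.0]
contact_force: [0.2, -1.2, -0.9]
opening: 0.259
finger_force: 19.8
```

Emit:
move_arm:
  plan: [0, 0, 0, 0, 0, 0, 10, 0, 0, 0, 0, 0, 0, 10, 0, 0, 0, 0, 0, 0, 10]

```text
time: 15.1
eef_pos: [0.598, 0.1468, 0.2014]
tcp_rot: [0.683, 0.73, -0.001, -0.0]
contact_force: [0.2, 0.5, 0.7]
opening: 0.258
finger_force: 19.8
```

Emit:
move_arm:
  plan: [3, -3, -30, 0, 0, 0, 10, 0, 0, -30, 0, 0, 0, 10, 0, 0, -20, 0, 0, 0, 10, 0, 0, -11, 0, 0, 0, 10, 0, 0, 0, 0, 0, 0, 10, 0, 0, 0, 0, 0, 0, 10, 0, 0, 0, 0, 0, 0, 10]

```text
time: 15.8
eef_pos: [0.6028, 0.1445, 0.1132]
tcp_rot: [0.683, 0.73, 0.001, 0.001]
contact_force: [0.0, -0.2, -0.7]
opening: 0.262
finger_force: 19.8
```

Emit:
move_arm:
  plan: [-1.5, -0.7, -5, 0, 0, 0, 10, 0, 0, 0, 0, 0, 0, 10, 0, 0, 0, 0, 0, 0, 10]

```text
time: 16.1
eef_pos: [0.6, 0.1441, 0.1064]
tcp_rot: [0.683, 0.73, 0.0, -0.0]
contact_force: [0.1, -0.3, -0.6]
opening: 0.259
finger_force: 19.8
```

Emit:
move_arm:
  plan: [0, 0, 0, 0, 0, 0, 45, 0, 0, 0, 0, 0, 0, 45, 0, 0, 0, 0, 0, 0, 45, 0, 0, 10, 0, 0, 0, 45, 0, 0, 35, 0, 0, 0, 45, 0, 0, 45, 0, 0, 0, 45, 0, 0, 40, 0, 0, 0, 45, 0, 0, 0, 0, 0, 0, 45, 0, 0, 0, 0, 0, 0, 45]

```text
time: 17.0
eef_pos: [0.601, 0.1441, 0.2389]
tcp_rot: [0.683, 0.73, 0.002, 0.001]
contact_force: [-0.3, -0.1, -0.7]
opening: 0.523
finger_force: 0.0
```

```bash
python3 j.py pics/w5.png
```

```text
[0.59989594 0.14401387 0.23652687] [6.82959254e-01 7.30456468e-01 5.85783843e-05 5.55373799e-05] 0.0 0.5269845780760665
brownish px near mouth 323
```

View pics/w5.png

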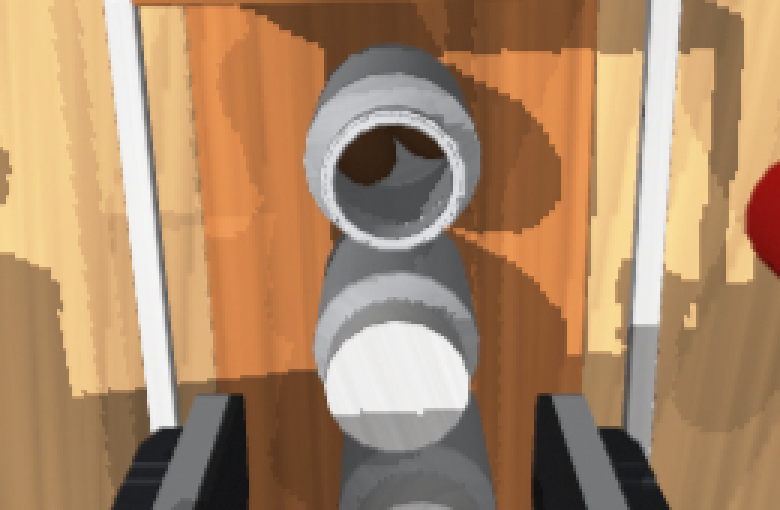

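Two nutmegs are in the jar, at (365,160) and (425,140) in the crop. Next is the middle nutmeg, B.

Emit:
move_arm:
  plan: [-16.5, -13.6, 0, 0, 0, -6.7, 50, -16.5, -13.6, 0, 0, 0, -6.7, 50, -16.5, -13.6, 0, 0, 0, -6.7, 50, -16.5, -13.6, 0, 0, 0, -6.7, 50, -16.5, -13.6, 0, 0, 0, -6.7, 50, -16.5, -13.6, 0, 0, 0, -6.7, 50, -16.5, -13.6, -5, 0, 0, -6.7, 50, -16.5, -13.6, -10, 0, 0, -6.7, 50, -16.5, -13.6, -10, 0, 0, -6.7, 50, -16.5, -13.6, -10, 0, 0, -6.7, 50, 0, 0, 0, 0, 0, 0, 50, 0, 0, 0, 0, 0, 0, 50]

```text
time: 18.25
eef_pos: [0.4346, 0.0082, 0.2002]
tcp_rot: [0.973, 0.233, -0.001, -0.001]
contact_force: [0.7, -0.4, -0.7]
opening: 0.582
finger_force: 0.0
```

```bash
python3 n.py .4245 .0082
```

```text
[0.4353     0.0082674  0.20096503] [ 9.72500917e-01  2.32898694e-01 -2.48361487e-04 -3.22253114e-04] [-2.15102936e-01 -2.39521406e-01  2.16924266e+00  3.88849934e-04
  1.21259909e+00  8.85442327e-01]
closing -63.0644172272052
313 219
[316.09923664 220.69083969] 524 [0.4247 0.0058] [0.02353887 0.03067372] -152.01097866312608
```

Emit:
move_arm:
  plan: [-10, -2, -30, 0, 0, 1, 50, 0, 0, -40, 0, 0, 0, 50, 0, 0, -40, 0, 0, 0, 50, 0, 0, -35, 0, 0, 0, 50, 0, 0, 0, 0, 0, 0, 50, 0, 0, 0, 0, 0, 0, 50]

```text
time: 18.9
eef_pos: [0.4258, 0.0063, 0.0567]
tcp_rot: [0.97, 0.241, -0.0, -0.0]
contact_force: [1.0, 0.6, 0.8]
opening: 0.588
finger_force: 0.0
```

```bash
python3 -c "
from h import *
s=ctrl.get_state();print(s['eef_pos'],s['tcp_rot'],s['qpos'])"
```

```text
[0.42577839 0.00634781 0.05671186] [ 9.70440054e-01  2.41342033e-01 -2.87358028e-04 -2.07638001e-04] [-2.24386126e-01 -3.95620787e-02  2.29253433e+00  1.43273250e-04
  8.89320668e-01  8.58822827e-01]
```

Emit:
move_arm:
  plan: [-1, 0, -28, 0, 0, 0, 50, 0, 0, -15, 0, 0, 0, 50, 0, 0, -5, 0, 0, 0, 50, 0, 0, 0, 0, 0, 0, 50, 0, 0, 0, 0, 0, 0, 10, 0, 0, 0, 0, 0, 0, 10, 0, 0, 0, 0, 0, 0, 10, 0, 0, 0, 0, 0, 0, 10, 0, 0, 0, 0, 0, 0, 10]

```text
time: 19.8
eef_pos: [0.4257, 0.0057, 0.0098]
tcp_rot: [0.971, 0.241, 0.001, 0.001]
contact_force: [-0.2, 0.5, 7.1]
opening: 0.262
finger_force: 19.7
```

Emit:
move_arm:
  plan: [0, 0, 15, 0, 0, 0, 10, 0, 0, 40, 0, 0, 0, 10, 5, 0, 50, 0, 0, 0, 10, 5, 0, 50, 0, 0, 0, 10, 5, 0, 40, 0, 0, 0, 10, 0, 0, 0, 0, 0, 0, 10]

```text
time: 20.4
eef_pos: [0.4433, 0.0052, 0.2103]
tcp_rot: [0.971, 0.241, 0.006, 0.003]
contact_force: [0.2, 0.3, -0.7]
opening: 0.255
finger_force: 19.7
```

Emit:
move_arm:
  plan: [26, 23, 0, 0, 0, 0, 10, 26, 23, 0, 0, 0, 0, 10, 26, 23, 0, 0, 0, 0, 10, 27, 24, 0, 0, 0, 0, 10, 27, 24, 0, 0, 0, 0, 10, 27, 24, 0, 0, 0, 0, 10, 0, 0, 0, 0, 0, 0, 10, 0, 0, 0, 0, 0, 0, 10, 0, 0, 0, 0, 0, 0, 10]

```text
time: 21.3
eef_pos: [0.597, 0.1465, 0.2018]
tcp_rot: [0.971, 0.241, -0.001, -0.0]
contact_force: [0.8, -0.1, -0.1]
opening: 0.261
finger_force: 19.7
```

Emit:
move_arm:
  plan: [4, -1.5, -30, 0, 0, 0, 10, 0, 0, -30, 0, 0, 0, 10, 0, 0, -20, 0, 0, 0, 10, 0, 0, -12, 0, 0, 0, 10, 0, 0, 0, 0, 0, 0, 10, 0, 0, 0, 0, 0, 0, 10, 0, 0, 0, 0, 0, 0, 10, 0, 0, 0, 0, 0, 0, 10]

```text
time: 22.1
eef_pos: [0.6031, 0.1456, 0.1126]
tcp_rot: [0.971, 0.241, 0.001, 0.0]
contact_force: [0.4, -0.2, -0.9]
opening: 0.256
finger_force: 19.7
```

Emit:
move_arm:
  plan: [-1.2, -0.5, -5, 0, 0, 0, 10, 0, 0, 0, 0, 0, 0, 10, 0, 0, 0, 0, 0, 0, 10]

```text
time: 22.4
eef_pos: [0.6006, 0.1451, 0.1056]
tcp_rot: [0.971, 0.241, -0.0, -0.0]
contact_force: [-0.5, 0.0, -0.4]
opening: 0.259
finger_force: 19.7
```

Emit:
move_arm:
  plan: [0, 0, 0, 0, 0, 0, 45, 0, 0, 0, 0, 0, 0, 45, 0, 0, 0, 0, 0, 0, 45, 0, 0, 10, 0, 0, 0, 45, 0, 0, 35, 0, 0, 0, 45, 0, 0, 45, 0, 0, 0, 45, 0, 0, 40, 0, 0, 0, 45, 0, 0, 0, 0, 0, 0, 45, 0, 0, 0, 0, 0, 0, 45]

```text
time: 23.3
eef_pos: [0.6017, 0.1451, 0.2384]
tcp_rot: [0.971, 0.241, 0.002, 0.0]
contact_force: [0.7, 0.4, -0.6]
opening: 0.527
finger_force: 0.0
```

```bash
python3 j.py pics/w6.png
```

```text
[0.60067983 0.14501784 0.23607966] [9.70612602e-01 2.40647375e-01 1.33438048e-04 2.50454385e-05] 0.0 0.5264977046063917
brownish px near mouth 505
```

View pics/w6.png

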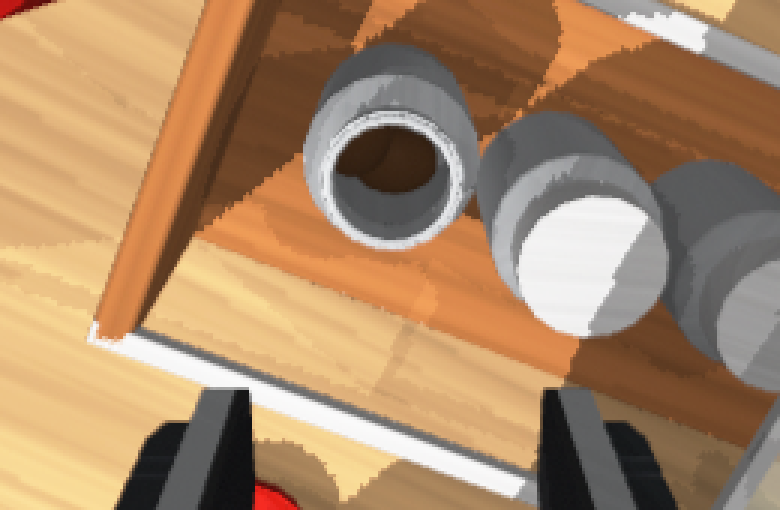

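Three nutmegs are now showing in the jar: brown fills (340–440, 125–190) in the crop, well below the neck, and the gripper is empty. Now locating the knob.

Run:
```python
from h import *
c=cam("top");print(pt(c,366.1,216.6,.143))
u,v=px(c,(.6225,-.083,.143));print(u,v)
g=cv2.cvtColor(c["color"],cv2.COLOR_RGB2GRAY)[205:230,350:384]
m=(g>np.percentile(g,97)).astype(np.uint8);print(cv2.connectedComponentsWithStats(m)[2:])
```

```text
[ 0.62171051 -0.08468102  0.143     ]
365.33884665596355 216.21852310831568
(array([[  0,   0,  34,  25, 827],
       [ 14,   9,   5,   5,  23]], dtype=int32), array([[16.51390568, 12.03264813],
       [16.        , 10.82608696]]))
```

Emit:
move_arm:
  plan: [2, -20, 0, 0, 0, -2.6, 45, 3, -30, 0, 0, 0, -2.9, 45, 3, -30, 0, 0, 0, -2.9, 45, 3, -30, 0, 0, 0, -2.9, 45, 3, -30, 0, 0, 0, -2.9, 45, 3, -30, 0, 0, 0, -2.9, 45, 3, -30, 0, 0, 0, -2.9, 45, 2, -30, 0, 0, 0, -2.9, 45, 0, 0, 0, 0, 0, 0, 45, 0, 0, 0, 0, 0, 0, 45]

```text
time: 24.4
eef_pos: [0.622, -0.0852, 0.2337]
tcp_rot: [0.999, 0.043, -0.002, -0.001]
contact_force: [0.5, 0.0, 1.2]
opening: 0.528
finger_force: 0.0
```

Emit:
move_arm:
  plan: [0, 0, -30, 0, 0, 0, 45, 0, 0, -30, 0, 0, 0, 45, 0, 0, -25, 0, 0, 0, 45, 0, 0, -16, 0, 0, 0, 45, 0, 0, -12, 0, 0, 0, 45, 0, 0, 0, 0, 0, 0, 45]

```text
time: 25.0
eef_pos: [0.6218, -0.084, 0.1208]
tcp_rot: [0.999, 0.044, -0.002, -0.001]
contact_force: [-0.6, 0.2, 0.1]
opening: 0.524
finger_force: 0.0
```

Emit:
move_arm:
  plan: [-0.7, 7, 0, 0, 0, 0, 45, -1.4, 15, 0, 0, 0, 0, 45, -1.4, 15, 0, 0, 0, 0, 45, -1.4, 15, 0, 0, 0, 0, 45, -1.4, 15, 0, 0, 0, 0, 45, -1.4, 15, 0, 0, 0, 0, 45, -1.4, 15, 0, 0, 0, 0, 45, -1.4, 15, 0, 0, 0, 0, 45, -1.4, 15, 0, 0, 0, 0, 45, -1.4, 15, 0, 0, 0, 0, 45, -1.4, 15, 0, 0, 0, 0, 45, -0.7, 7, 0, 0, 0, 0, 45]

```text
time: 26.2
eef_pos: [0.607, 0.0808, 0.1226]
tcp_rot: [0.999, 0.044, -0.0, -0.0]
contact_force: [0.0, -0.5, 1.2]
opening: 0.53
finger_force: 0.7
```

Emit:
move_arm:
  plan: [-0.7, 7, 0, 0, 0, 0, 45, -0.4, 4, 0, 0, 0, 0, 45, 0, 0, 0, 0, 0, 0, 45]

```text
time: 26.5
eef_pos: [0.6059, 0.0906, 0.1224]
tcp_rot: [0.999, 0.043, -0.001, -0.0]
contact_force: [-0.5, 0.1, 0.8]
opening: 0.528
finger_force: 0.0
```

Emit:
move_arm:
  plan: [0.6, -7, 0, 0, 0, 0, 45, 0, 0, 20, 0, 0, 0, 45, 0, 0, 40, 0, 0, 0, 45, 0, 0, 45, 0, 0, 0, 45, 0, -45, 0, 0, 0, 0, 45, 0, -45, 0, 0, 0, 0, 45, 0, -45, 0, 0, 0, 0, 45, 0, -45, 0, 0, 0, 0, 45, -30, -40, 0, 0, 0, 0, 45, -30, -40, 0, 0, 0, 0, 45, -30, -30, 0, 0, 0, 0, 45, 0, 0, 0, 0, 0, 0, 45]

```text
time: 27.7
eef_pos: [0.5138, -0.2108, 0.2275]
tcp_rot: [0.999, 0.04, -0.001, 0.0]
contact_force: [0.1, 0.4, -0.0]
opening: 0.525
finger_force: 0.0
```

Run:
```python
from h import *
c=cam("top");im=c["color"]
print(px(c,(.607,.078,.143)))
cv2.imwrite("pics/end.png",np.vstack([cv2.resize(im[170:265,190:440],(800,304),interpolation=3),cv2.resize(im[255:345,190:440],(800,288),interpolation=3)])[...,::-1])
```

```text
(np.float64(291.4361186419562), np.float64(221.25594501449635))
```

View pics/end.png

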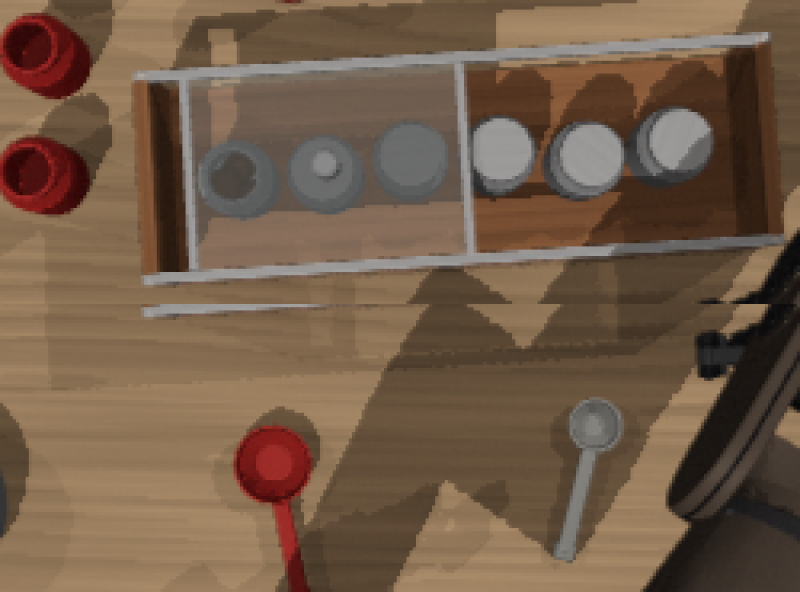

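The glass now covers the whole mouth at (238,175), with its edge strip at x≈187 and the knob at (325,163). The nutmegs are in the jar, and the strainer and spoon haven't moved. Handing in.

```bash
python3 -c "
from plant import order
print(order.sign_off())"
```

```text
the job is handed in; nothing more can be done
None
```

I dropped the three nutmegs one at a time into the open jar, slid the glass back over its whole mouth and handed the job in; the sign-off gave no verdict.

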